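# Close and latch the sample case

## Robot

A 6-joint arm with a two-finger parallel gripper is mounted at the origin on a cart in front of the work surface, level with it; the furniture and walls round the work are solid. World frame = base frame: x ahead of the robot, y to its left, z up, the work surface at z = 0. Lengths are in m, angles in rad, forces in N, time in s.
With the tool pointing down it reaches from about 0.375 to 0.975 m from the base axis. Payload 3.8 kg.
Tool frame: the origin (TCP) lies on the centre line of the jaws, within the pads' length; the fingertips stand 11 mm ahead of it and the grasp point (between the pads) lies 8 mm behind it; z points along the fingers, y is the direction in which the jaws open and shut (so a half turn about z gives the same grasp; the last joint's range is limited). The gripper opens to 85 mm and grips with 20 to 120 N. Pads are 22 mm wide; open, the fingers measure 114 mm over their backs; the gripper's body (76 mm by 85 mm) begins 54 mm behind the grasp point. The pads swing forward as they close: fully open they stand 13 mm farther back than shut.
Start: joints at [1.265, 0.264, 1.604, -0, 1.274, -0.037], TCP at [0.179, 0.651, 0.222] pointing down, gripper open.
Joint ranges: [-2.63, 2.63], [-0.94, 2.18], [0.31, 2.57], [-1.31, 4.45], [0, 2.66], [-2.55, 2.55]. Speed limits (rad/s): [2.57, 2.57, 3.14, 3.14, 3.14, 3.14].

## Interface

Orientations are given as a rotation vector (axis times angle).
In Python, from station import observe, cams, bot gives the robot as it stands.
- The arm moves only by the shell command python3 -m pendant 'ROWS' [FORCE]. ROWS is JSON, a list of rows, each an object of numbers: "dx", "dy", "dz": the shift along the tool's x, y, z in m; "wx", "wy", "wz": the turn, a rotation vector about the tool's x, y, z in degrees; "fingers": the closure, from 0 (fully open) to 1 (shut). A call has 1 to 12 rows; each row shifts and turns the pose as measured when the row begins, along the tool's axes as they then stand; what a row does not reach is not made up. A row lasts 1/8 s, in which the tool goes at most 62.5 mm and 10.7 degrees, less where a joint would pass 70% of its speed; a pose out of reach is approached as far as the arm can. A call is refused whole if a number of a shift passes 0.0625 or a number of a turn 10.7, either way. A call with a gripper value outside its range is refused whole. The fingers move at their own pace and stop on an object; FORCE is the grip in N (left out, the last holds). Time passes only in rows, so rows that do not move let the fingers close. It gives the time, the measured TCP pose, the force and the opening at its end, in the units of the state.
- observe(): the state, without advancing time (a new reading comes with each control period).
- cams.read_camera(name): name is "side" or "top" or "wrist"; returns the picture (420x560x3 uint8, blue, green, red); there is no depth.
- cams.camera_model(name): a dict with "intrinsics" (3x3 intrinsics, pixels), "extrinsics" (4x4, takes a point from camera to world coordinates). Camera axes: x right, y up, looking along -z (the intrinsics and any distortion apply to the point x, -y, -z); pixel columns grow to the right and rows downward; lengths in m; the calibration is good to about 2 mm. A picture is of the moment at which its call begins: read the wrist's pose just before it. camera_model takes no time and is no camera call; for the wrist camera it gives the pose at the moment of the call.
- bot.hand_in(): hands the job in, once; it reports no verdict.
The state is a dict: "time_s": time; "joints": joint angles; "dq": joint speeds; "tau": joint torques, N m; "position": TCP position; "ee_rot": TCP orientation; "wrist_force": force on the tool from outside, world axes, zero at the start; "torque": the same for the moment, N m; "opening": finger opening in m.
Only numpy, scipy, OpenCV 4.12 (cv2) and the standard library are available. Lean on these libraries where they do the work, as an engineer would, in place of code of your own. Each camera call takes 0.05 s, during which the arm holds its last target.

## Task

Close the lid of the grey sample case, then swing its latch handle round, up over the cam on the lid, until it has dropped fully into the notch behind the cam. Feel for the notch: do not force the handle down on the cam or ram it against the stop behind the notch. Leave the bottles and the beaker beside the case where they stand.

Things in the scene. Friction and masses are not known exactly. Their poses are not given: they have to be found in the camera images.
- case: Grey sample case fixed to the bench, 150 (x) x 200 (y) x 80 mm high, with a yellow tube rack inside. Origin at the centre of its underside, z up; its front (latch side) faces its -x. A metal bracket on the front carries the latch handle's upright pivot post (top 142 mm high). The lid's hinge runs along y at case x +77 mm, z 80 mm
- lid: White lid, 154 x 204 x 8 mm. Origin on the hinge line, mid-width, at its underside; its -x runs from hinge to front edge, its z is the lid's normal (vertical when shut). It starts 0.45 to 0.85 rad open and stays where put (stiff hinge; under 6 N at the press point moves it down)
- lid_press (a point): Point on the lid's upper face, clear of the latch, for pushing it down: lid (-95, +75, 8) mm. When shut it lies 88 mm above the bench
- handle: Steel latch arm. Origin on the pivot axis, 100 mm above the bench when open. The arm runs along its own -y; at turn 0 that is the case's -y. It starts turned 0 to 0.2 rad and closes counter-clockwise seen from above, sweeping over the lid. A spring presses it down with about 8 to 10 N; it rises and sinks on the post. A roller under it, 75 mm from the axis, rides the track
- pivot (a point): The handle's fixed upright pivot axis, at case (-97, +20, 100) mm. Nominal track by turn of the handle: level to 0.66 rad, ramp up 8 mm to a crest at 1.06 to 1.24 rad, steep drop into a notch 4 mm lower than the level part, ended by a springy stop met at about 1.39 rad. In the notch the handle has 0.03 to 0.1 rad of play
- cam (a point): Middle of the track on the lid, at lid (-115, -27, 20) mm; the track stands up to 24 mm above the lid, at lid y below +46 mm. The cam piece (ramp, notch, stop) is slotted and may be screwed on up to 0.3 rad to either side of the nominal turns, so feel for the notch. Over 30 N between handle and cam (about 20 N of push at the knob on the stop) is too much
- knob (a point): Centre of the black upright round knob at the arm's end, 20 mm across, 35 mm tall, 100 mm from the pivot axis. About 134 mm above the bench with the handle open (knob from 116 to 151 mm), 142 mm on the crest, 130 mm home in the notch. Pushing it sideways up the ramp takes 3 to 8 N, past the crest it runs free, on the stop the push rises by 2 to 3 N per mm
- amber_bottle: Brown bottle, 58 mm across, 112 mm tall, bystander; origin at the centre of its underside
- beaker: Clear beaker, 59 mm across, 70 mm tall, bystander; origin at the centre of its underside
- dropper_bottle: Small white dropper bottle, 34 mm across, 78 mm tall, bystander; origin at the centre of its underside

How it is judged:
By the outcome, as a careful person would: the job done as asked, in the order asked, and still so for the second after the job is handed in, with the robot touching nothing.
It also fails if it takes over 72 s, if anything falls off the work surface, if the arm or the gripper's body presses on something with over 40 N, if the wrist force passes 120 N, or if a joint passes its speed limit or range.

## Working session

There is one attempt and no reset: what is moved stays moved. The work goes in short steps, Python scripts to look and compute and a shell command to move; the robot and the scene stay as the last step left them, time stands still between calls to the robot, and variables do not carry over. Pictures are saved under pics/ and viewed, and the job is handed in when it is done.

```bash
ls; mkdir -p pics; python3 - <<'E'
from station import observe, cams, bot
import cv2, numpy as np
s=observe(); print({k:np.round(v,3).tolist() for k,v in s.items()})
for n in ["side","top","wrist"]:
    m=cams.camera_model(n); print(n,np.round(m["intrinsics"],1).tolist(),np.round(m["extrinsics"],3).tolist(), [k for k in m])
    cv2.imwrite(f"pics/{n}0.png",cams.read_camera(n))
E
```

```text
pics
{'time_s': 0.0, 'joints': [1.265, 0.265, 1.605, -0.0, 1.274, -0.037], 'dq': [0.0, 0.001, 0.001, 0.0, 0.0, 0.002], 'tau': [-0.004, -51.512, -36.73, -0.0, 0.013, 0.0], 'position': [0.179, 0.65, 0.221], 'ee_rot': [-0.421, -3.113, 0.003], 'wrist_force': [-0.183, 0.501, 1.031], 'torque': [0.015, -0.028, -0.014], 'opening': 0.085}
side [[457.5, 0.0, 276.3], [0.0, 457.5, 216.0], [0.0, 0.0, 1.0]] [[0.855, 0.256, -0.451, 0.148], [-0.518, 0.431, -0.739, -0.684], [0.006, 0.865, 0.501, 0.588], [0.0, 0.0, 0.0, 1.0]] ['intrinsics', 'extrinsics']
top [[463.7, 0.0, 283.6], [0.0, 463.7, 212.3], [0.0, 0.0, 1.0]] [[0.019, 0.996, -0.085, 0.497], [-1.0, 0.02, 0.01, 0.038], [0.012, 0.085, 0.996, 1.045], [0.0, 0.0, 0.0, 1.0]] ['intrinsics', 'extrinsics']
wrist [[349.4, 0.0, 272.5], [0.0, 349.4, 212.2], [0.0, 0.0, 1.0]] [[0.266, -0.926, -0.269, 0.111], [0.964, 0.254, 0.077, 0.67], [-0.003, -0.28, 0.96, 0.373], [0.0, 0.0, 0.0, 1.0]] ['intrinsics', 'extrinsics']
```

View pics/side0.png

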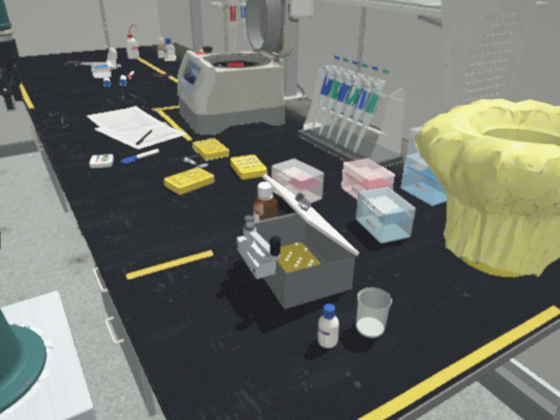

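View pics/top0.png

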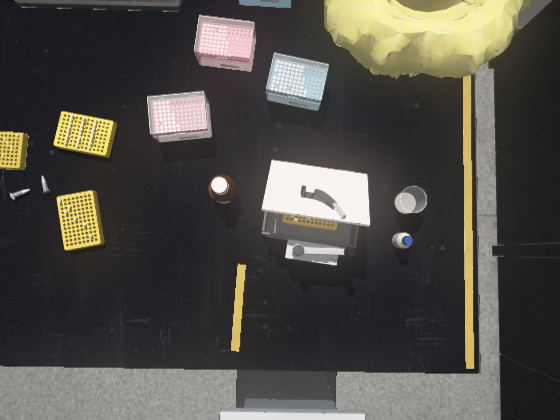

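View pics/wrist0.png

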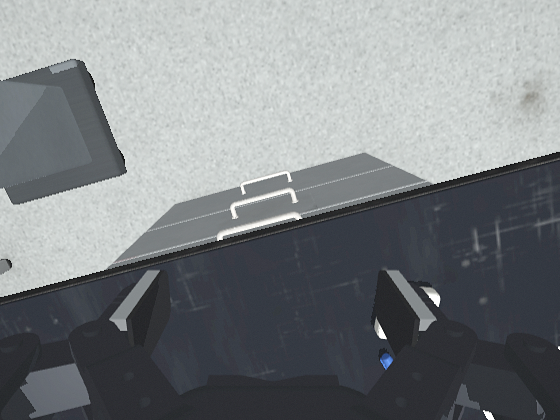

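Overview: in the top picture the case is around (315,210), the amber bottle at (222,188), the beaker at (410,200) and the dropper at (403,241). I'll zoom in on these.

```bash
python3 - <<'E'
import cv2
a=cv2.imread("pics/top0.png")[150:280,200:440]; cv2.imwrite("pics/top0z.png",cv2.resize(a,None,fx=3.3,fy=3.3,interpolation=2))
a=cv2.imread("pics/side0.png")[170:350,225:405]; cv2.imwrite("pics/side0z.png",cv2.resize(a,None,fx=3.3,fy=3.3,interpolation=2))
E
```

```text
(no output)
```

View pics/top0z.png

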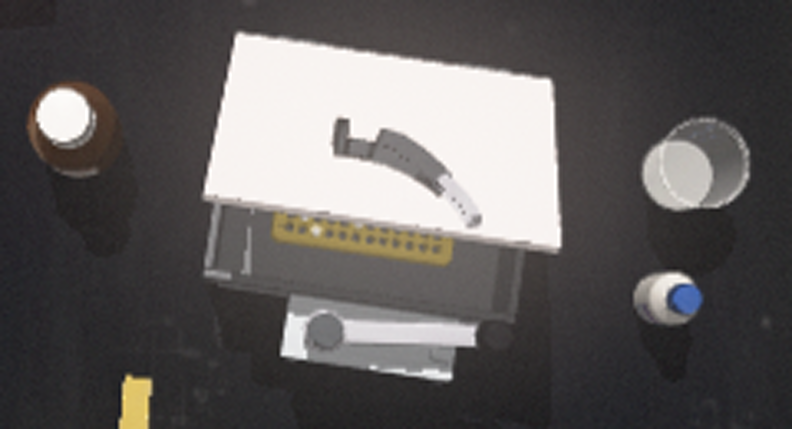

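View pics/side0z.png

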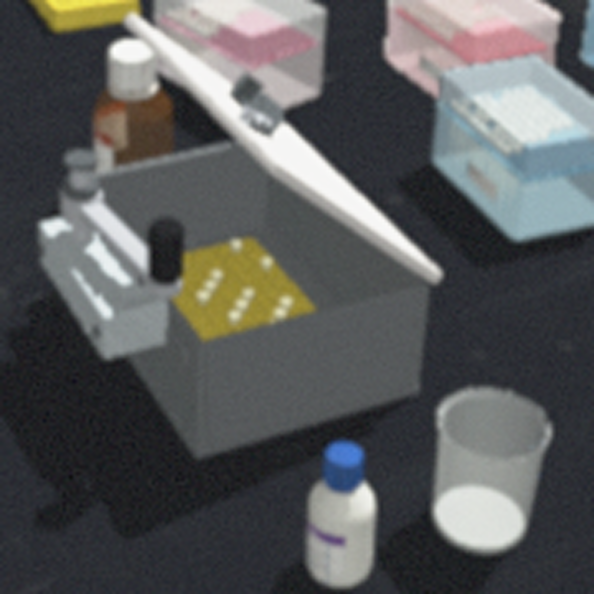

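```bash
cat > h.py <<'E'
from station import observe, cams, bot
import numpy as np, cv2
def ray(n,u,v,m=None):
    m=m or cams.camera_model(n);K=np.array(m["intrinsics"]);E=np.array(m["extrinsics"])
    d=np.array([(u-K[0,2])/K[0,0],-(v-K[1,2])/K[1,1],-1]);return E[:3,3],E[:3,:3]@d
def onz(n,u,v,z,m=None):
    o,d=ray(n,u,v,m);return o+d*(z-o[2])/d[2]
def proj(n,p,m=None):
    m=m or cams.camera_model(n);K=np.array(m["intrinsics"]);E=np.array(m["extrinsics"])
    c=E[:3,:3].T@(np.array(p)-E[:3,3]);return K[0,0]*c[0]/-c[2]+K[0,2],K[1,1]*-c[1]/-c[2]+K[1,2]
def tri(n1,p1,n2,p2):
    o,d=ray(n1,*p1);o2,d2=ray(n2,*p2);A=np.stack([d,-d2],1);t=np.linalg.lstsq(A,o2-o,rcond=None)[0]
    a=o+d*t[0];b=o2+d2*t[1];return (a+b)/2,np.linalg.norm(a-b)
E
python3 - <<'E'
from h import *
np.set_printoptions(precision=4,suppress=True)
T=lambda u,v:(200+u/3.3,150+v/3.3); S=lambda u,v:(225+u/3.3,170+v/3.3)
for n,p,z in [("post",(325,331),.142),("knob",(495,334),.151),("hingeL",(238,33),.084),("hingeR",(552,78),.084),("frontL",(205,275),.08),("frontR",(518,318),.08),("amber",(65,115),.112),("drop",(685,299),.078),("beakbot",(677,175),0.0),("beaktop",(706,163),.07)]:
    print(n,onz("top",*T(*p),z))
for n,p,z in [("post",(80,158),.142),("knob",(167,228),.151),("drop",(345,450),.078),("beaktop",(493,420),.07),("amber",(130,52),.112),("caseFR",(200,458),0),("caseBR",(418,392),0)]:
    print("side",n,onz("side",*S(*p),z))
print("lid FR?",tri("top",T(560,248),"side",S(135,22)), tri("top",T(205,200),"side",S(135,22)))
E
```

```text
post [ 0.5002 -0.0016  0.142 ]
knob [ 0.5003 -0.1004  0.151 ]
hingeL [0.6884 0.0544 0.084 ]
hingeR [ 0.6636 -0.146   0.084 ]
frontL [0.5342 0.0719 0.08  ]
frontR [ 0.5109 -0.1259  0.08  ]
amber [0.6295 0.159  0.112 ]
drop [ 0.525  -0.2321  0.078 ]
beakbot [ 0.6125 -0.2487  0.    ]
beaktop [ 0.6129 -0.2482  0.07  ]
side post [ 0.5007 -0.0063  0.142 ]
side knob [ 0.4983 -0.1085  0.151 ]
side drop [ 0.5278 -0.2335  0.078 ]
side beaktop [ 0.6147 -0.2475  0.07  ]
side amber [0.6257 0.1527 0.112 ]
side caseFR [ 0.51   -0.1272  0.    ]
side caseBR [ 0.6561 -0.1451  0.    ]
lid FR? (array([ 0.5175, -0.1012,  0.2692]), np.float64(0.05927860794600961)) (array([0.5762, 0.0675, 0.1814]), np.float64(0.008026467911017073))
```

```bash
cat >> h.py <<'E'
from scipy.spatial.transform import Rotation as Ro
C=np.array([.595,-.035]);YAW=-.12;PV=np.array([.501,-.003])
ex=np.array([np.cos(YAW),np.sin(YAW)]);ey=np.array([-ex[1],ex[0]])
def case(x,y):return C+x*ex+y*ey
def st():
    s=observe();R=Ro.from_rotvec(s["ee_rot"]).as_matrix();return s,R,np.array(s["position"])
def go(target,yawy=None):
    "target TCP world; yawy=desired world angle of tool y"
    s,R,p=st();d=R.T@(np.array(target)-p)
    print("t",s["time_s"],"pos",p.round(4),"F",np.round(s["wrist_force"],1),"op",round(s["opening"],4),"j",np.round(s["joints"],2))
    print("tool shift mm",(d*1000).round(1),"toolx",R[:,0].round(3),"tooly",R[:,1].round(3),"z",R[:,2].round(3))
    if yawy is not None:
        a=np.arctan2(R[1,1],R[0,1]);dd=(yawy-a+np.pi)%(2*np.pi)-np.pi;print("wz deg (about tool z down)",np.degrees(-dd).round(1))
E
python3 - <<'E'
from h import *
th=.75
for th in [.75,.5,.25,0]:
    x=.077-.095*np.cos(th)+.008*np.sin(th);z=.08+.095*np.sin(th)+.008*np.cos(th);print(th,case(x,.075),z,z+.011)
x=.077-.095*np.cos(.75)+.008*np.sin(.75)
go([*case(x,.075),.24],YAW)
E
```

```text
0.75 [0.61682801 0.03791125] 0.1506091931532073 0.16160919315320732
0.5 [0.60146171 0.03976411] 0.13256608666252226 0.14356608666252227
0.25 [0.59100494 0.04102498] 0.11125467550286483 0.12225467550286483
0 [0.58610786 0.04161547] 0.088 0.09899999999999999
t 0.15 pos [0.1791 0.6502 0.221 ] F [ 0.1 -0.4  0.1] op 0.0854 j [ 1.27  0.26  1.61 -0.    1.27 -0.04]
tool shift mm [-584.6 -474.1  -18.2] toolx [-0.964  0.266  0.   ] tooly [ 0.266  0.964 -0.002] z [-0.001 -0.002 -1.   ]
wz deg (about tool z down) 81.5
```

```bash
python3 -m pendant '[{"dx":-0.045,"dy":-0.036,"dz":-0.02,"wz":6.3,"fingers":1},{"dx":-0.049,"dy":-0.031,"dz":-0.01,"wz":6.3},{"dx":-0.052,"dy":-0.026,"wz":6.3},{"dx":-0.054,"dy":-0.020,"wz":6.3},{"dx":-0.056,"dy":-0.014,"wz":6.3},{"dx":-0.057,"dy":-0.008,"wz":6.3},{"dx":-0.058,"dy":-0.001,"wz":6.3},{"dx":-0.058,"dy":0.005,"wz":6.3},{"dx":-0.057,"dy":0.011,"wz":6.3},{"dx":-0.055,"dy":0.018,"wz":6.3},{"dx":-0.053,"dy":0.023,"wz":6.3}]'; python3 - <<'E'
from h import *
go([.617,.038,.19],YAW)
E
```

```text
t 0.15 pos [0.1791 0.6502 0.221 ] F [ 0.1 -0.4  0.1] op 0.0854 j [ 1.27  0.26  1.61 -0.    1.27 -0.04]
tool shift mm [-584.8 -473.8   31.8] toolx [-0.964  0.266  0.   ] tooly [ 0.266  0.964 -0.002] z [-0.001 -0.002 -1.   ]
wz deg (about tool z down) 81.5validation failed for argument at $[0]...
```

```bash
python3 -m pendant '[{"dx":-0.045,"dy":-0.036,"dz":-0.02,"wx":0,"wy":0,"wz":6.3,"fingers":1}]'
```

```text
time_s: 0.28
position: [0.211, 0.6037, 0.2379]
ee_rot: [-0.589, -3.084, 0.01]
wrist_force: [2.6, -1.4, 0.4]
opening: 0.0697
```

```bash
python3 -m pendant '[{"dx":-0.049,"dy":-0.031,"dz":-0.01,"wx":0,"wy":0,"wz":6.3,"fingers":1},{"dx":-0.052,"dy":-0.026,"dz":0,"wx":0,"wy":0,"wz":6.3,"fingers":1},{"dx":-0.054,"dy":-0.020,"dz":0,"wx":0,"wy":0,"wz":6.3,"fingers":1},{"dx":-0.056,"dy":-0.014,"dz":0,"wx":0,"wy":0,"wz":6.3,"fingers":1},{"dx":-0.057,"dy":-0.008,"dz":0,"wx":0,"wy":0,"wz":6.3,"fingers":1},{"dx":-0.058,"dy":-0.001,"dz":0,"wx":0,"wy":0,"wz":6.3,"fingers":1},{"dx":-0.058,"dy":0.005,"dz":0,"wx":0,"wy":0,"wz":6.3,"fingers":1},{"dx":-0.057,"dy":0.011,"dz":0,"wx":0,"wy":0,"wz":6.3,"fingers":1},{"dx":-0.055,"dy":0.018,"dz":0,"wx":0,"wy":0,"wz":6.3,"fingers":1}]'; python3 - <<'E'
from h import *
go([.617,.038,.19],YAW)
E
```

```text
time_s: 1.4
position: [0.5154, 0.1629, 0.2496]
ee_rot: [2.018, 2.405, -0.005]
wrist_force: [1.1, 1.0, 0.2]
opening: -0.0005
t 1.4 pos [0.5154 0.1629 0.2496] F [1.1 1.  0.2] op -0.0005 j [ 0.26 -0.01  1.86 -0.    1.29  0.09]
tool shift mm [-140.4   78.4   60.1] toolx [-0.174  0.985 -0.004] tooly [ 0.985  0.174 -0.001] z [-0.    -0.004 -1.   ]
wz deg (about tool z down) 16.9
```

```bash
python3 -m pendant '[{"dx":-0.047,"dy":0.026,"dz":0,"wx":0,"wy":0,"wz":5.6,"fingers":1},{"dx":-0.044,"dy":0.031,"dz":0,"wx":0,"wy":0,"wz":5.6,"fingers":1},{"dx":-0.041,"dy":0.035,"dz":0.02,"wx":0,"wy":0,"wz":5.6,"fingers":1},{"dx":0,"dy":0,"dz":0,"wx":0,"wy":0,"wz":0,"fingers":1}]'; python3 - <<'E'
from h import *
go([.617,.038,.19],YAW)
for n in ["top","side","wrist"]: cv2.imwrite(f"pics/{n}1.png",cams.read_camera(n))
a=cv2.imread("pics/side1.png")[120:350,200:430];a=cv2.resize(a,(575,575));b=cv2.resize(cv2.imread("pics/top1.png")[130:280,200:440],None,fx=.9,fy=.9)
cv2.imwrite("pics/side1z.png",a)
E
```

```text
time_s: 1.9
position: [0.6209, 0.0289, 0.2284]
ee_rot: [2.364, 2.065, -0.005]
wrist_force: [-0.5, 0.5, -0.4]
opening: -0.0001
t 1.9 pos [0.6209 0.0289 0.2284] F [-0.5  0.5 -0.4] op -0.0001 j [ 0.01  0.16  1.72 -0.    1.27  0.14]
tool shift mm [ 8.7 -5.  38.3] toolx [ 0.134  0.991 -0.004] tooly [ 0.991 -0.134 -0.   ] z [-0.001 -0.004 -1.   ]
wz deg (about tool z down) -0.8
```

View pics/side1z.png

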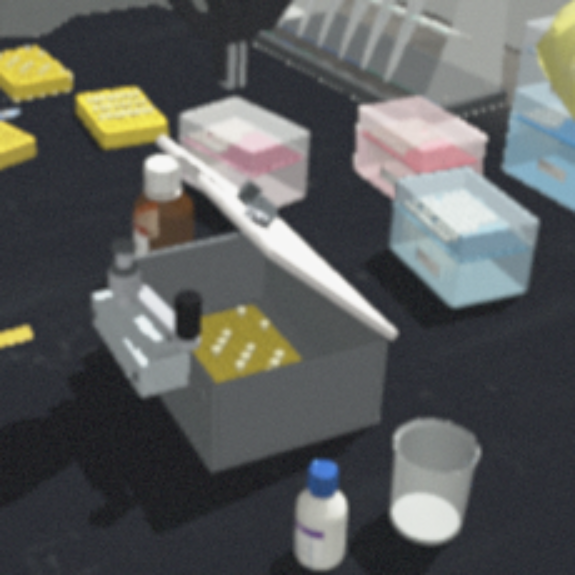

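```bash
python3 -m pendant '[{"dx":0.009,"dy":-0.005,"dz":0.04,"wx":0,"wy":0,"wz":0,"fingers":1},{"dx":0,"dy":0,"dz":0.01,"wx":0,"wy":0,"wz":0,"fingers":1},{"dx":0,"dy":-0.003,"dz":0.01,"wx":0,"wy":0,"wz":0,"fingers":1},{"dx":0,"dy":-0.005,"dz":0.008,"wx":0,"wy":0,"wz":0,"fingers":1}]'; python3 - <<'E'
from h import *
go([.601,.040,.143],YAW)
E
```

```text
time_s: 2.55
position: [0.6098, 0.0471, 0.1673]
ee_rot: [2.347, 2.074, 0.011]
wrist_force: [-0.0, -0.0, 0.6]
opening: 0.0001
t 2.55 pos [0.6098 0.0471 0.1673] F [-0.  -0.   0.6] op 0.0001 j [ 0.04  0.18  1.81 -0.    1.14  0.16]
tool shift mm [-8.1 -8.2 24.2] toolx [ 0.123  0.992 -0.001] tooly [ 0.992 -0.123  0.012] z [ 0.011 -0.002 -1.   ]
wz deg (about tool z down) -0.2
```

```bash
python3 -m pendant '[{"dx":-0.003,"dy":-0.003,"dz":0.008,"wx":0,"wy":0,"wz":0,"fingers":1},{"dx":-0.002,"dy":-0.003,"dz":0.008,"wx":0,"wy":0,"wz":0,"fingers":1},{"dx":0,"dy":-0.003,"dz":0.008,"wx":0,"wy":0,"wz":0,"fingers":1}]'; python3 - <<'E'
from h import *
go([.591,.040,.122],YAW)
E
```

```text
time_s: 2.92
position: [0.6016, 0.043, 0.1444]
ee_rot: [2.344, 2.073, 0.017]
wrist_force: [-0.4, -0.4, 2.1]
opening: 0.0
t 2.925 pos [0.6016 0.043  0.1444] F [-0.4 -0.4  2.1] op 0.0 j [ 0.03  0.18  1.86 -0.    1.09  0.16]
tool shift mm [ -4.2 -10.5  22.3] toolx [0.123 0.992 0.   ] tooly [ 0.992 -0.123  0.016] z [ 0.016 -0.002 -1.   ]
wz deg (about tool z down) -0.2
```

```bash
python3 -m pendant '[{"dx":0,"dy":-0.003,"dz":0.008,"wx":0,"wy":0,"wz":0,"fingers":1},{"dx":0,"dy":-0.003,"dz":0.008,"wx":0,"wy":0,"wz":0,"fingers":1},{"dx":0,"dy":-0.002,"dz":0.008,"wx":0,"wy":0,"wz":0,"fingers":1},{"dx":0,"dy":-0.002,"dz":0.008,"wx":0,"wy":0,"wz":0,"fingers":1}]'; python3 - <<'E'
from h import *
go([.586,.041,.099],YAW)
E
```

```text
time_s: 3.42
position: [0.5915, 0.0439, 0.1103]
ee_rot: [2.345, 2.072, 0.017]
wrist_force: [0.0, 0.7, 1.1]
opening: 0.0001
t 3.425 pos [0.5915 0.0439 0.1103] F [0.  0.7 1.1] op 0.0001 j [ 0.03  0.19  1.91 -0.    1.03  0.16]
tool shift mm [-3.6 -5.3 11.2] toolx [0.123 0.992 0.   ] tooly [ 0.992 -0.123  0.016] z [ 0.016 -0.002 -1.   ]
wz deg (about tool z down) -0.2
```

```bash
python3 -m pendant '[{"dx":0,"dy":-0.002,"dz":0.006,"wx":0,"wy":0,"wz":0,"fingers":1},{"dx":0,"dy":-0.001,"dz":0.004,"wx":0,"wy":0,"wz":0,"fingers":1},{"dx":0,"dy":0,"dz":0.002,"wx":0,"wy":0,"wz":0,"fingers":1}]'; python3 - <<'E'
from h import *
go([.586,.041,.099],YAW)
cv2.imwrite("pics/side2z.png",cv2.resize(cams.read_camera("side")[120:350,200:430],(575,575)))
E
```

```text
time_s: 3.8
position: [0.5874, 0.0444, 0.0961]
ee_rot: [2.346, 2.073, 0.014]
wrist_force: [0.4, 0.1, 0.4]
opening: -0.0001
t 3.8 pos [0.5874 0.0444 0.0961] F [0.4 0.1 0.4] op -0.0001 j [ 0.03  0.2   1.92 -0.    1.    0.16]
tool shift mm [-3.6 -1.  -2.9] toolx [ 0.123  0.992 -0.   ] tooly [ 0.992 -0.123  0.014] z [ 0.014 -0.002 -1.   ]
wz deg (about tool z down) -0.2
```

View pics/side2z.png

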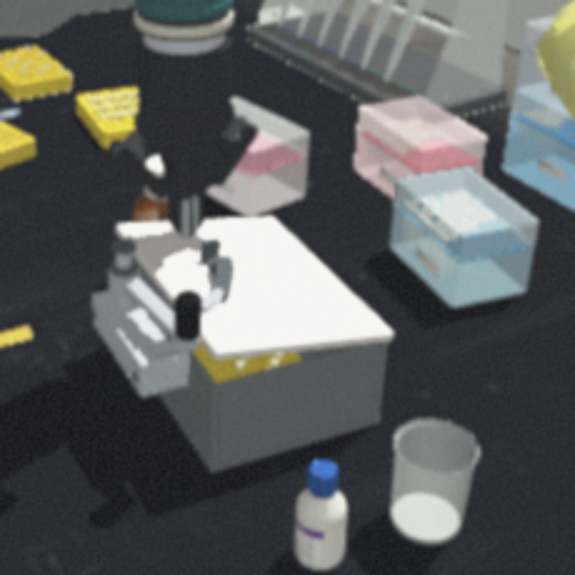

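The side view shows the lid nearly shut, with a gap still at its front edge (near (200,350)). I'll press on gently.

```bash
python3 -m pendant '[{"dx":0,"dy":0,"dz":0.003,"wx":0,"wy":0,"wz":0,"fingers":1},{"dx":0,"dy":0,"dz":0.003,"wx":0,"wy":0,"wz":0,"fingers":1}]';  python3 - <<'E'
from h import *
go([.586,.041,.099],YAW)
E
```

```text
time_s: 4.1
position: [0.588, 0.0444, 0.0901]
ee_rot: [2.346, 2.073, 0.015]
wrist_force: [-0.5, 0.0, -0.5]
opening: 0.0002
t 4.1 pos [0.588  0.0444 0.0901] F [-0.5  0.  -0.5] op 0.0002 j [ 0.03  0.21  1.93 -0.    0.99  0.16]
tool shift mm [-3.6 -1.4 -8.9] toolx [ 0.123  0.992 -0.   ] tooly [ 0.992 -0.123  0.015] z [ 0.015 -0.002 -1.   ]
wz deg (about tool z down) -0.2
```

```bash
python3 - <<'E'
from h import *
a=cv2.resize(cams.read_camera("side")[190:310,220:380],(800,600));cv2.imwrite("pics/side3z.png",a)
cv2.imwrite("pics/wrist3.png",cams.read_camera("wrist"))
E
```

```text
(no output)
```

View pics/side3z.png

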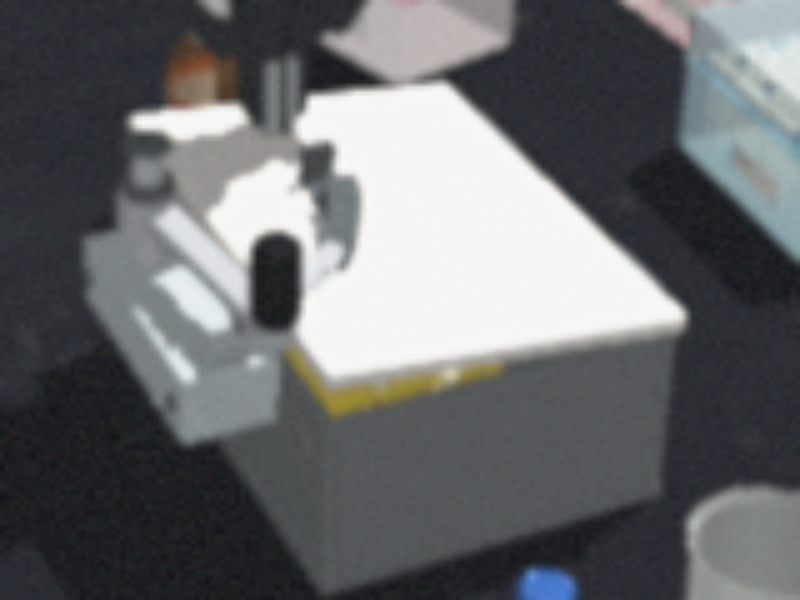

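View pics/wrist3.png

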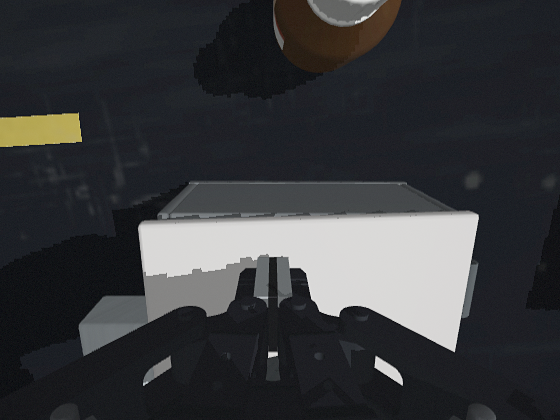

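```bash
python3 -m pendant '[{"dx":0,"dy":0,"dz":0.004,"wx":0,"wy":0,"wz":0,"fingers":1},{"dx":0,"dy":0,"dz":0.003,"wx":0,"wy":0,"wz":0,"fingers":1}]';  python3 - <<'E'
from h import *
go([.586,.041,.099],YAW)
a=cv2.resize(cams.read_camera("side")[190:310,220:380],(800,600));cv2.imwrite("pics/side4z.png",a)
E
```

```text
time_s: 4.45
position: [0.5882, 0.0443, 0.0828]
ee_rot: [2.346, 2.073, 0.016]
wrist_force: [-0.1, 0.5, 1.0]
opening: 0.0003
t 4.45 pos [0.5882 0.0443 0.0828] F [-0.1  0.5  1. ] op 0.0003 j [ 0.03  0.22  1.93 -0.    0.98  0.16]
tool shift mm [ -3.6  -1.6 -16.2] toolx [ 0.123  0.992 -0.   ] tooly [ 0.992 -0.123  0.015] z [ 0.015 -0.002 -1.   ]
wz deg (about tool z down) -0.2
```

View pics/side4z.png

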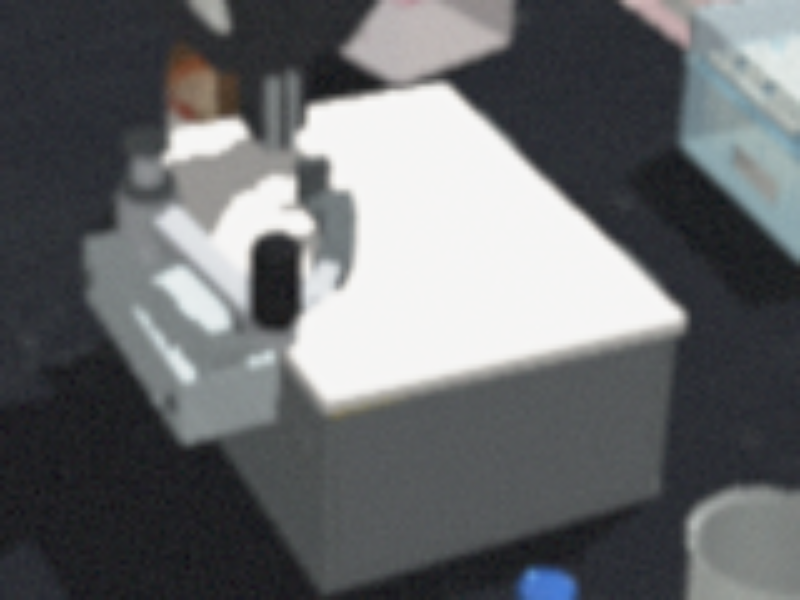

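```bash
python3 -m pendant '[{"dx":0,"dy":0,"dz":0.003,"wx":0,"wy":0,"wz":0,"fingers":1},{"dx":0,"dy":0,"dz":0.002,"wx":0,"wy":0,"wz":0,"fingers":1}]';  python3 - <<'E'
from h import *
go([.586,.041,.099],YAW)
s,R,p=st()
for d in [-.02,0,.011]:
    u=np.array(proj("side",p+R[:,2]*d));print(d,(u-[220,190])*5)
a=cv2.resize(cams.read_camera("side")[190:310,220:380],(800,600));cv2.imwrite("pics/side5z.png",a)
E
```

```text
time_s: 4.75
position: [0.5884, 0.0444, 0.0785]
ee_rot: [2.346, 2.073, 0.015]
wrist_force: [-5.5, 0.1, 15.4]
opening: 0.0003
t 4.75 pos [0.5884 0.0444 0.0785] F [-5.5  0.1 15.4] op 0.0003 j [ 0.03  0.22  1.93 -0.    0.97  0.16]
tool shift mm [ -3.6  -1.6 -20.6] toolx [ 0.123  0.992 -0.   ] tooly [ 0.992 -0.123  0.015] z [ 0.015 -0.002 -1.   ]
wz deg (about tool z down) -0.2
-0.02 [272.16922919 123.33365637]
0 [272.62558839 163.18154991]
0.011 [272.87263734 184.75310997]
```

View pics/side5z.png

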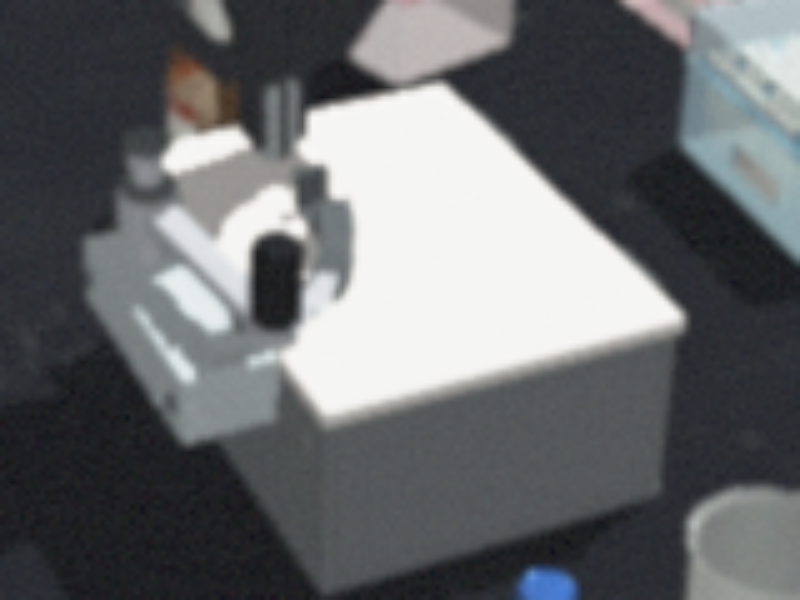

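```bash
python3 -m pendant '[{"dx":0,"dy":0,"dz":-0.05,"wx":0,"wy":0,"wz":0,"fingers":0.6},{"dx":0,"dy":0,"dz":-0.06,"wx":0,"wy":0,"wz":0,"fingers":0.6},{"dx":-0.05,"dy":-0.025,"dz":-0.03,"wx":0,"wy":0,"wz":-2,"fingers":0.6},{"dx":-0.053,"dy":-0.025,"dz":0,"wx":0,"wy":0,"wz":-2,"fingers":0.6},{"dx":-0.05,"dy":-0.023,"dz":0,"wx":0,"wy":0,"wz":-2,"fingers":0.6},{"dx":0,"dy":0,"dz":0,"wx":0,"wy":0,"wz":0,"fingers":0.6}]';  python3 - <<'E'
from h import *
go([.4995,-.103,.15],YAW+.11)
a=cv2.resize(cams.read_camera("side")[140:300,200:400],(800,640)[:2])[:600];cv2.imwrite("pics/side6z.png",a)
cv2.imwrite("pics/top6z.png",cv2.resize(cams.read_camera("top")[150:280,200:440],None,fx=3.3,fy=3.3))
E
```

```text
time_s: 5.55
position: [0.5001, -0.1043, 0.2218]
ee_rot: [2.224, 2.196, 0.013]
wrist_force: [-0.3, -0.6, 0.4]
opening: 0.0341
t 5.55 pos [ 0.5001 -0.1043  0.2218] F [-0.3 -0.6  0.4] op 0.0341 j [-0.25 -0.06  1.96 -0.    1.22 -0.24]
tool shift mm [ 1.7 -1.9 71.7] toolx [ 0.012  1.    -0.005] tooly [ 1.    -0.012  0.017] z [ 0.017 -0.005 -1.   ]
wz deg (about tool z down) -0.1
```

View pics/side6z.png

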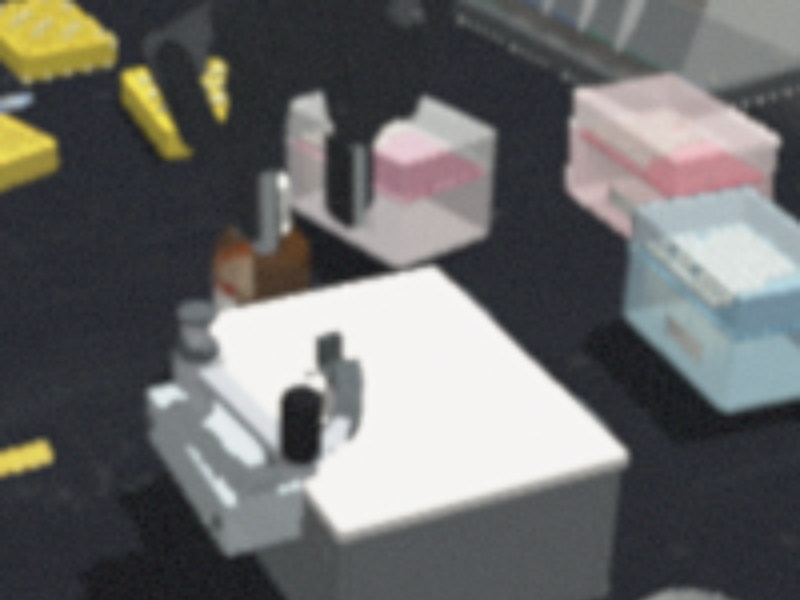

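View pics/top6z.png

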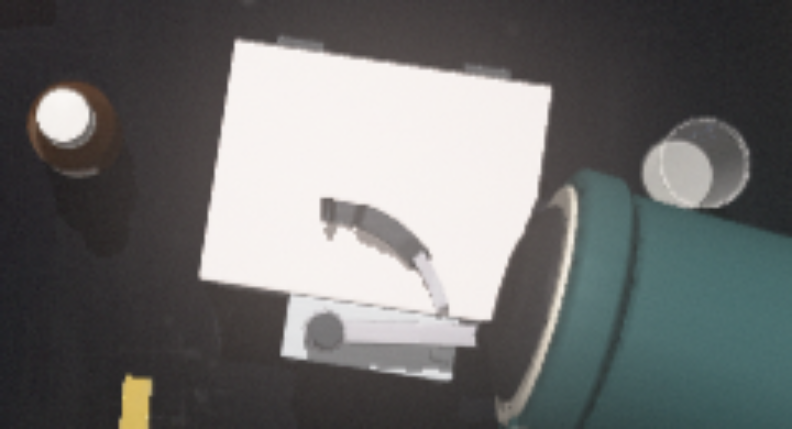

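```bash
python3 - <<'E'
from h import *
m=cams.camera_model("side")
s,R,p=st()
for d in [-.015,0,.011]:
    for o in (-.02,0,.02): print(d,o,(np.array(proj("side",p+R[:,2]*d+R[:,1]*o,m))-[200,140])*4)
print("knob top",(np.array(proj("side",[.4995,-.103,.151],m))-[200,140])*4)
E
```

```text
-0.015 -0.02 [259.33400001 227.02664797]
-0.015 0 [300.99452517 215.17437408]
-0.015 0.02 [341.71895921 203.58841484]
0 -0.02 [260.1899465  258.77145784]
0 0 [301.43182376 246.67839203]
0 0.02 [341.75601355 234.85441327]
0.011 -0.02 [260.80691527 281.65321087]
0.011 0 [301.74709108 269.39099114]
0.011 0.02 [341.78273269 257.39969348]
knob top [298.29412659 389.83461767]
```

```bash
python3 -m pendant '[{"dx":0.002,"dy":-0.002,"dz":0.04,"wx":0,"wy":0,"wz":0,"fingers":0.6},{"dx":0,"dy":0,"dz":0.02,"wx":0,"wy":0,"wz":0,"fingers":0.6},{"dx":0,"dy":0,"dz":0.01,"wx":0,"wy":0,"wz":0,"fingers":0.6},{"dx":0,"dy":0,"dz":0.01,"wx":0,"wy":0,"wz":0,"fingers":0.6},{"dx":0,"dy":0,"dz":0.005,"wx":0,"wy":0,"wz":0,"fingers":0.6}]';  python3 - <<'E'
from h import *
go([.4995,-.103,.123],YAW+.11)
a=cv2.resize(cams.read_camera("side")[170:320,200:400],(800,600));cv2.imwrite("pics/side7z.png",a)
E
```

```text
time_s: 6.28
position: [0.5051, -0.0952, 0.1347]
ee_rot: [2.215, 2.205, 0.02]
wrist_force: [-0.5, 0.5, 0.0]
opening: 0.0341
t 6.275 pos [ 0.5051 -0.0952  0.1347] F [-0.5  0.5  0. ] op 0.0341 j [-0.24  0.02  2.05  0.    1.05 -0.23]
tool shift mm [-7.8 -5.8 11.6] toolx [ 0.005  1.    -0.002] tooly [ 1.    -0.005  0.021] z [ 0.021 -0.002 -1.   ]
wz deg (about tool z down) 0.3
```

View pics/side7z.png

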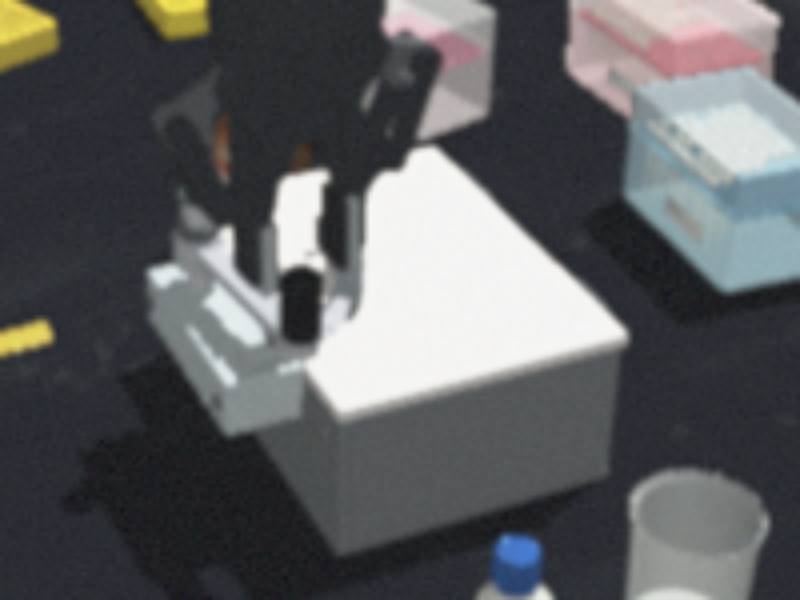

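```bash
python3 -m pendant '[{"dx":-0.008,"dy":-0.006,"dz":0,"wx":1.2,"wy":0,"wz":0,"fingers":0.6},{"dx":0,"dy":0,"dz":0,"wx":0,"wy":0,"wz":0,"fingers":0.6}]';  python3 - <<'E'
from h import *
go([.4995,-.103,.123],YAW+.11)
E
```

```text
time_s: 6.58
position: [0.4992, -0.1039, 0.1351]
ee_rot: [2.226, 2.215, -0.004]
wrist_force: [-0.9, 0.3, 0.5]
opening: 0.0345
t 6.575 pos [ 0.4992 -0.1039  0.1351] F [-0.9  0.3  0.5] op 0.0345 j [-0.25  0.02  2.04 -0.    1.07 -0.25]
tool shift mm [ 1.   0.3 12.1] toolx [ 0.005  1.    -0.003] tooly [ 1.    -0.005 -0.001] z [-0.001 -0.003 -1.   ]
wz deg (about tool z down) 0.3
```

```bash
python3 -m pendant '[{"dx":-0.001,"dy":0,"dz":0.007,"wx":0,"wy":0,"wz":0,"fingers":0.65},{"dx":-0.001,"dy":0,"dz":0.005,"wx":0,"wy":0,"wz":0,"fingers":0.65},{"dx":0,"dy":0,"dz":0,"wx":0,"wy":0,"wz":0,"fingers":0.65}]';  python3 - <<'E'
from h import *
go([.4995,-.103,.123],YAW+.11)
a=cv2.resize(cams.read_camera("side")[200:290,220:340],(800,600));cv2.imwrite("pics/side8z.png",a)
E
```

```text
time_s: 6.95
position: [0.4997, -0.1067, 0.1231]
ee_rot: [2.226, 2.213, -0.002]
wrist_force: [-0.6, 0.6, -0.7]
opening: 0.0298
t 6.95 pos [ 0.4997 -0.1067  0.1231] F [-0.6  0.6 -0.7] op 0.0298 j [-0.26  0.04  2.05 -0.    1.05 -0.25]
tool shift mm [ 3.7 -0.2  0.1] toolx [ 0.006  1.    -0.003] tooly [ 1.    -0.006  0.001] z [ 0.001 -0.003 -1.   ]
wz deg (about tool z down) 0.2
```

View pics/side8z.png

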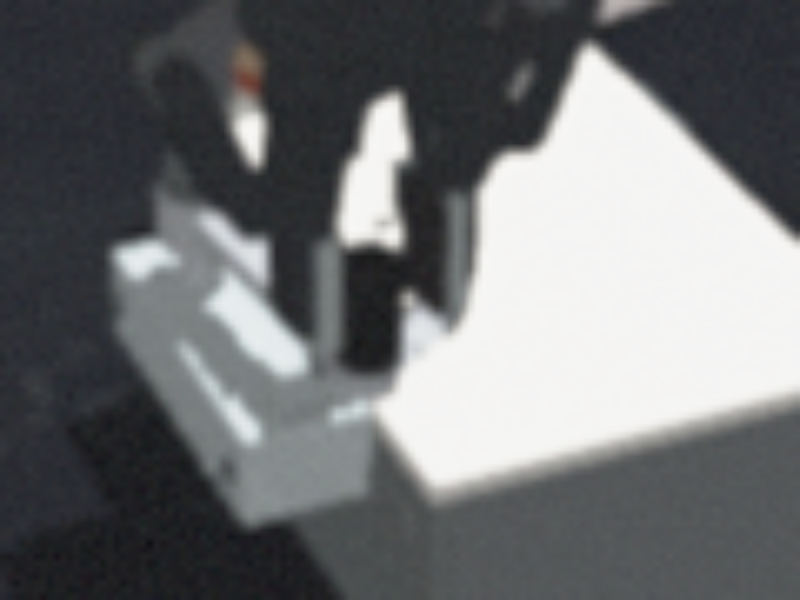

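```bash
cat >> h.py <<'E'
def arc(z=.128,P=(.5005,-.003),r=.100):
    s,R,p=st();v=p[:2]-P
    rad=np.hypot(*v);t=np.arctan2(v[1],v[0])+np.pi/2-YAW
    a=np.arctan2(R[1,1],R[0,1])-YAW
    F=R.T@np.array(s["wrist_force"])
    print("t_tcp %.3f yaw_t %.3f  rad %.1f z %.1f Ftool"%(t,a,rad*1000,p[2]*1000),F.round(1),"op",round(s["opening"]*1000,1),"zax",R[:,2].round(3),"time",s["time_s"],"j6",round(s["joints"][5],2))
E
python3 -m pendant '[{"dx":0.003,"dy":0.003,"dz":-0.005,"wx":0,"wy":0,"wz":0,"fingers":0.65},{"dx":0.001,"dy":0.01,"dz":0,"wx":0,"wy":0,"wz":-5.7,"fingers":0.65},{"dx":0.0005,"dy":0.01,"dz":0,"wx":0,"wy":0,"wz":-5.7,"fingers":0.65}]';python3 -c "
from h import *
arc()"
```

```text
time_s: 7.38
position: [0.5215, -0.1009, 0.1289]
ee_rot: [1.989, 2.431, -0.006]
wrist_force: [-1.6, 0.2, -1.0]
opening: 0.0297
t_tcp 0.332 yaw_t 0.319  rad 100.1 z 128.9 Ftool [ 0.5 -1.5  1. ] op 29.7 zax [-0.002 -0.003 -1.   ] time 7.375 j6 -0.43
```

```bash
python3 -m pendant '[{"dx":0.0005,"dy":0.01,"dz":0,"wx":0,"wy":0,"wz":-5.7,"fingers":0.65},{"dx":0.0005,"dy":0.01,"dz":0,"wx":0,"wy":0,"wz":-5.7,"fingers":0.65},{"dx":0.0005,"dy":0.01,"dz":0,"wx":0,"wy":0,"wz":-5.7,"fingers":0.65}]';python3 -c "
from h import *
arc()
a=cv2.resize(cams.read_camera('side')[180:300,220:380],(800,600));cv2.imwrite('pics/side9z.png',a)"
```

```text
time_s: 7.75
position: [0.5478, -0.0912, 0.1294]
ee_rot: [-1.588, -2.705, 0.016]
wrist_force: [-2.1, -2.7, 0.3]
opening: 0.0301
t_tcp 0.612 yaw_t 0.629  rad 100.1 z 129.4 Ftool [-1.4 -3.2 -0.3] op 30.1 zax [-0.009 -0.006 -1.   ] time 7.75 j6 -0.71
```

View pics/side9z.png

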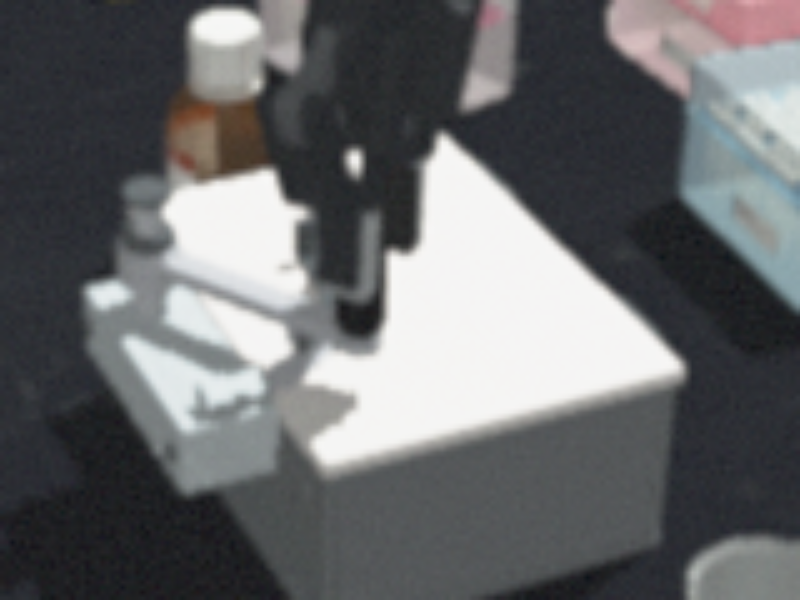

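```bash
python3 -m pendant '[{"dx":0.0005,"dy":0.01,"dz":0,"wx":0,"wy":0,"wz":-5,"fingers":0.69},{"dx":0.0005,"dy":0.01,"dz":0,"wx":0,"wy":0,"wz":-5.5,"fingers":0.69}]';python3 -c "
from h import *
arc()"; python3 -m pendant '[{"dx":0.0005,"dy":0.01,"dz":0,"wx":0,"wy":0,"wz":-5.5,"fingers":0.69}]';python3 -c "
from h import *
arc()"
```

```text
time_s: 8.05
position: [0.5649, -0.0804, 0.1296]
ee_rot: [-1.325, -2.843, 0.018]
wrist_force: [-0.9, -1.6, -1.2]
opening: 0.0266
t_tcp 0.814 yaw_t 0.819  rad 100.7 z 129.6 Ftool [-0.7 -1.7  1.2] op 26.6 zax [-0.01  -0.008 -1.   ] time 8.05 j6 -0.87
time_s: 8.18
position: [0.572, -0.0743, 0.1297]
ee_rot: [-1.183, -2.904, 0.021]
wrist_force: [-2.9, -5.5, 2.3]
opening: 0.0264
t_tcp 0.907 yaw_t 0.917  rad 101.0 z 129.7 Ftool [-1.8 -5.9 -2.2] op 26.4 zax [-0.011 -0.01  -1.   ] time 8.175 j6 -0.96
```

```bash
for i in 1; do python3 -m pendant '[{"dx":0.001,"dy":0.008,"dz":0,"wx":0,"wy":0,"wz":-4.5,"fingers":0.69},{"dx":0.001,"dy":0.008,"dz":0,"wx":0,"wy":0,"wz":-4.5,"fingers":0.69}]'>/dev/null;python3 -c "
from h import *
arc()"; python3 -m pendant '[{"dx":0.001,"dy":0.007,"dz":0,"wx":0,"wy":0,"wz":-4,"fingers":0.69}]'>/dev/null;python3 -c "
from h import *
arc()";done
```

```text
t_tcp 1.034 yaw_t 1.078  rad 100.9 z 131.5 Ftool [ 0.3 -9.6 -6.5] op 26.6 zax [-0.014 -0.018 -1.   ] time 8.425 j6 -1.09
t_tcp 1.087 yaw_t 1.150  rad 100.7 z 132.6 Ftool [ 0.  -8.7 -3.7] op 26.4 zax [-0.014 -0.022 -1.   ] time 8.55 j6 -1.15
```

```bash
for i in 1; do python3 -m pendant '[{"dx":0.001,"dy":0.006,"dz":0,"wx":-0.7,"wy":0,"wz":-3,"fingers":0.69},{"dx":0.001,"dy":0.006,"dz":0,"wx":-0.7,"wy":0,"wz":-3,"fingers":0.69}]'>/dev/null;python3 -c "
from h import *
arc()"; python3 -m pendant '[{"dx":0.001,"dy":0.005,"dz":0,"wx":0,"wy":0,"wz":-3,"fingers":0.69}]'>/dev/null;python3 -c "
from h import *
arc()";done
```

```text
t_tcp 1.175 yaw_t 1.257  rad 100.6 z 134.9 Ftool [-1.  -5.9 -2.3] op 26.4 zax [-0.002 -0.008 -1.   ] time 8.8 j6 -1.26
t_tcp 1.211 yaw_t 1.309  rad 100.3 z 135.8 Ftool [-0.4 -5.2 -0.8] op 26.7 zax [-0.001 -0.011 -1.   ] time 8.925 j6 -1.3
```

```bash
for i in 1; do python3 -m pendant '[{"dx":0.0005,"dy":0.005,"dz":0.003,"wx":0,"wy":0,"wz":-1,"fingers":0.69},{"dx":0.0005,"dy":0.004,"dz":0.002,"wx":0,"wy":0,"wz":-2,"fingers":0.69}]'>/dev/null;python3 -c "
from h import *
arc()"; python3 -m pendant '[{"dx":0.0005,"dy":0.004,"dz":0.001,"wx":0,"wy":0,"wz":-2,"fingers":0.69}]'>/dev/null;python3 -c "
from h import *
arc()
cv2.imwrite('pics/side10z.png',cv2.resize(cams.read_camera('side')[180:300,220:380],(800,600)))";done
```

```text
t_tcp 1.267 yaw_t 1.362  rad 101.2 z 133.9 Ftool [ 0.2 -5.4 -3.2] op 26.6 zax [ 0.002 -0.018 -1.   ] time 9.175 j6 -1.34
t_tcp 1.303 yaw_t 1.396  rad 101.2 z 133.8 Ftool [-0.4 -2.2 -0.5] op 26.9 zax [ 0.003 -0.019 -1.   ] time 9.3 j6 -1.37
```

View pics/side10z.png

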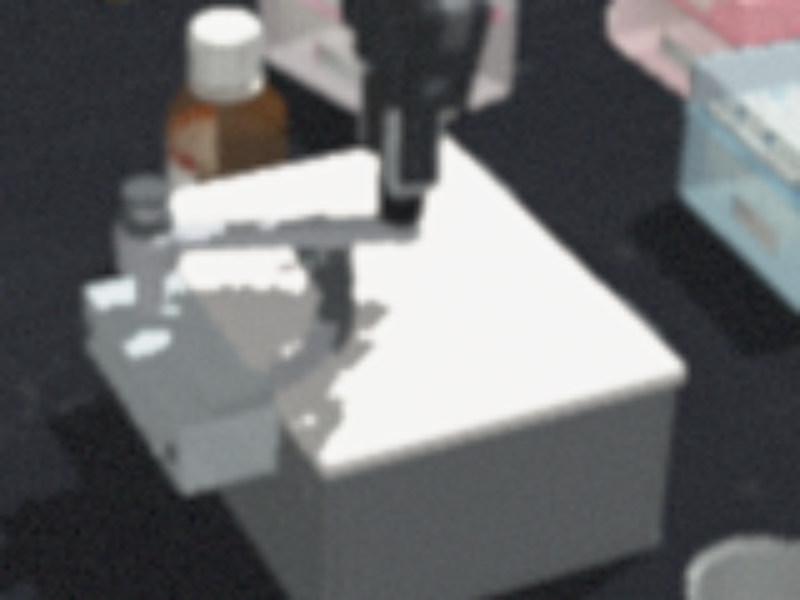

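```bash
R() { python3 -c "
from h import *
arc()"; }; python3 -m pendant '[{"dx":0.0005,"dy":0.004,"dz":0.002,"wx":0,"wy":0,"wz":-1,"fingers":0.69}]'>/dev/null;R; python3 -m pendant '[{"dx":0.0005,"dy":0.004,"dz":0.002,"wx":-0.5,"wy":0,"wz":-1,"fingers":0.69}]'>/dev/null;R;  python3 -m pendant '[{"dx":0.0005,"dy":0.003,"dz":0.002,"wx":-0.5,"wy":0,"wz":-1,"fingers":0.69}]'>/dev/null;R; python3 -m pendant '[{"dx":0.0005,"dy":0.003,"dz":0.001,"wx":-0.5,"wy":0,"wz":-1,"fingers":0.69}]'>/dev/null;R;
```

```text
t_tcp 1.348 yaw_t 1.416  rad 101.0 z 132.2 Ftool [-0.8 -3.2 -2. ] op 26.2 zax [ 0.005 -0.019 -1.   ] time 9.475 j6 -1.38
t_tcp 1.390 yaw_t 1.434  rad 100.7 z 130.4 Ftool [-0.3 -2.9 -1.5] op 26.3 zax [ 0.008 -0.011 -1.   ] time 9.6 j6 -1.4
t_tcp 1.423 yaw_t 1.453  rad 100.1 z 128.2 Ftool [-0.3 -3.7 -3.4] op 26.4 zax [ 0.01  -0.002 -1.   ] time 9.725 j6 -1.42
t_tcp 1.456 yaw_t 1.472  rad 99.5 z 127.0 Ftool [-0.2 -1.3 -0.1] op 26.5 zax [ 0.012  0.007 -1.   ] time 9.85 j6 -1.45
```

```bash
R() { python3 -c "
from h import *
arc()"; }; python3 -m pendant '[{"dx":-0.0005,"dy":0.003,"dz":0,"wx":0,"wy":0,"wz":-1,"fingers":0.69}]'>/dev/null;R; python3 -m pendant '[{"dx":0,"dy":0.003,"dz":0,"wx":0,"wy":0,"wz":-1.5,"fingers":0.69}]'>/dev/null;R;python3 -c "
from h import *
cv2.imwrite('pics/side11z.png',cv2.resize(cams.read_camera('side')[180:300,220:380],(800,600)))"
```

```text
t_tcp 1.494 yaw_t 1.490  rad 99.3 z 126.3 Ftool [0.3 0.3 0.7] op 26.8 zax [ 0.011  0.009 -1.   ] time 9.975 j6 -1.46
t_tcp 1.531 yaw_t 1.517  rad 98.9 z 125.9 Ftool [-0.1  0.3 -0.2] op 26.6 zax [ 0.01  0.01 -1.  ] time 10.1 j6 -1.48
```

View pics/side11z.png

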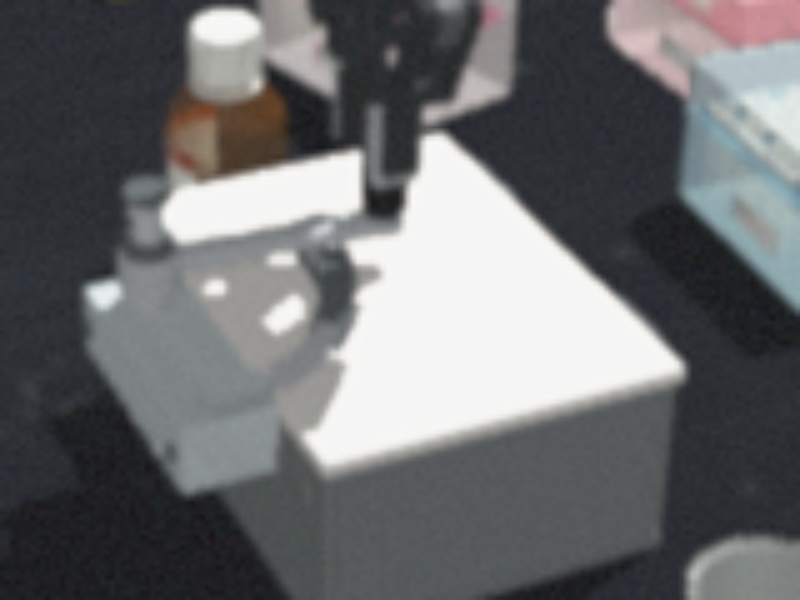

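```bash
R() { python3 -c "
from h import *
arc()"; }; python3 -m pendant '[{"dx":0,"dy":0.003,"dz":0,"wx":0,"wy":0,"wz":-1.5,"fingers":0.69}]'>/dev/null;R; python3 -m pendant '[{"dx":0,"dy":0.002,"dz":0,"wx":0,"wy":0,"wz":-1.5,"fingers":0.69}]'>/dev/null;R;
```

```text
t_tcp 1.561 yaw_t 1.546  rad 98.9 z 125.8 Ftool [-0.9 -5.5 -1. ] op 26.2 zax [ 0.01   0.009 -1.   ] time 10.275 j6 -1.51
t_tcp 1.576 yaw_t 1.575  rad 98.8 z 125.8 Ftool [ 0.9 -4.2 -1.6] op 26.3 zax [ 0.009  0.008 -1.   ] time 10.4 j6 -1.53
```

```bash
python3 -m pendant '[{"dx":0,"dy":-0.003,"dz":0,"wx":0,"wy":0,"wz":0,"fingers":0.6},{"dx":0,"dy":0,"dz":0,"wx":0,"wy":0,"wz":0,"fingers":0.6}]'; python3 -c "
from h import *
arc()"; python3 -m pendant '[{"dx":0,"dy":0,"dz":-0.02,"wx":0,"wy":0,"wz":0,"fingers":0.6},{"dx":0,"dy":0,"dz":-0.05,"wx":0,"wy":0,"wz":0,"fingers":0.6},{"dx":0,"dy":0,"dz":-0.03,"wx":0,"wy":0,"wz":0,"fingers":0.6}]'; python3 -c "
from h import *
cv2.imwrite('pics/side12z.png',cv2.resize(cams.read_camera('side')[180:300,220:380],(800,600)))
cv2.imwrite('pics/top12z.png',cv2.resize(cams.read_camera('top')[150:280,200:440],None,fx=3.3,fy=3.3))"
```

```text
time_s: 10.65
position: [0.5984, -0.0165, 0.1257]
ee_rot: [0.181, 3.127, 0.015]
wrist_force: [-0.1, -0.1, 0.1]
opening: 0.0345
t_tcp 1.554 yaw_t 1.575  rad 98.8 z 125.7 Ftool [ 0.1 -0.1 -0.1] op 34.5 zax [ 0.01   0.009 -1.   ] time 10.65 j6 -1.54
time_s: 11.02
position: [0.5956, -0.0167, 0.2275]
ee_rot: [0.182, 3.133, 0.018]
wrist_force: [-0.2, 0.5, -0.1]
opening: 0.0346
```

View pics/side12z.png

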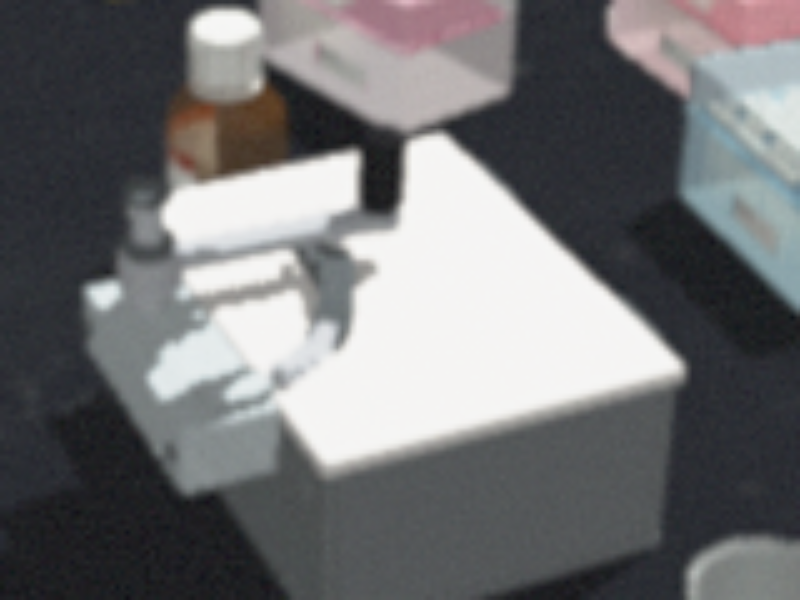

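View pics/top12z.png

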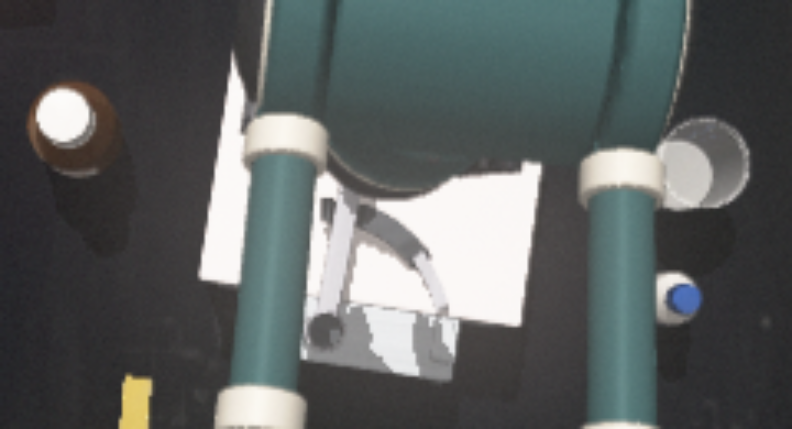

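```bash
python3 - <<'E'
from h import *
m=cams.camera_model("side")
for t in (1.48,1.54):
  a=-np.pi/2+YAW+t
  for zc in (.130,.134,.142):
    q=[.5005+.1*np.cos(a),-.003+.1*np.sin(a)]
    print(t,zc,[((np.array(proj("side",[*q,zc+h],m))-[220,180])*5).round(0) for h in (-.0175,.0175)])
im=cams.read_camera("side")
for im2 in [im]:
    c=im2[195:240,285:310].max(axis=2); 
    ys,xs=np.where(c[:, :]<45); print("dark knob",xs.min()+285,xs.max()+285,ys.min()+195,ys.max()+195)
cv2.imwrite('pics/side13z.png',cv2.resize(im[190:235,265:325],(800,600),interpolation=0))
print(np.array(proj("side",[.5005,-.003,.142],m)))
E
```

```text
1.48 0.13 [array([381., 209.]), array([383., 134.])]
1.48 0.134 [array([381., 201.]), array([383., 125.])]
1.48 0.142 [array([381., 184.]), array([384., 107.])]
1.54 0.13 [array([375., 202.]), array([377., 127.])]
1.54 0.134 [array([375., 194.]), array([377., 118.])]
1.54 0.142 [array([376., 177.]), array([378., 100.])]
dark knob 285 299 201 221
[248.35874345 217.17268342]
```

View pics/side13z.png

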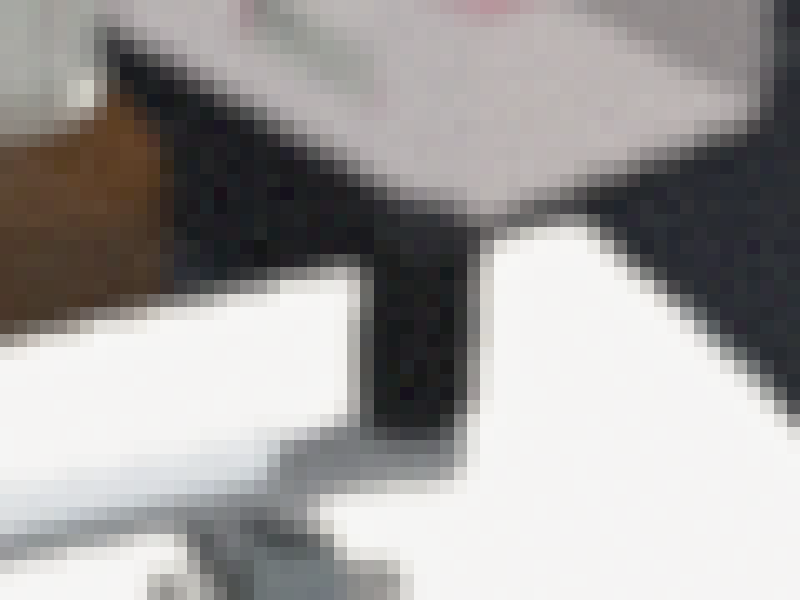

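```bash
python3 -m pendant '[{"dx":0,"dy":0,"dz":-0.03,"wx":0,"wy":0,"wz":0,"fingers":0.6},{"dx":0,"dy":0,"dz":0,"wx":0,"wy":0,"wz":0,"fingers":0.6}]'; python3 -c "
from h import *
print(bot.hand_in())"
```

```text
time_s: 11.42
position: [0.5949, -0.0169, 0.2562]
ee_rot: [0.182, 3.133, 0.018]
wrist_force: [-1.0, 0.1, 0.3]
opening: 0.0343
the job is handed in; nothing more can be done
None
```

The lid is shut and the latch handle is in the notch. I handed the job in at about 11.4 s, with the gripper clear above the case.

- **Lid:** I pressed it down at the press point with closed fingers. The force stayed at about 1–2 N until it seated, then rose to about 15 N. The side view shows no gap.
- **Handle:** I straddled the knob loosely and swept it round in small steps. The push was at most about 10 N on the ramp and fell to zero past the crest. It rose again to about 5 N at a turn of about 1.54 rad, the stop. There I stopped, backed off and lifted away.
- **Last checks:** The top view shows the arm between the end of the crest and the stop. In the side view the knob's top edge fits the notch height, with the knob centre at about 130 mm. A centre at 142 mm, on the crest, is ruled out. The bystanders appear in the same image positions as at the start.
- **Disagreements:**
  - The fingertips were about 5–9 mm behind the reported TCP instead of 11 mm ahead of it. I worked from contact and pictures instead.
  - The knob's lower edge fits 130 mm less well than its upper edge; it is about 2 pixels off.
  - The handle's turn reads about 1.48 rad from the picture but about 1.54 rad by feel. That gap is within the notch's play plus measurement error.

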